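Go / no-go check of a bushing with a plug gauge

ROBOT

A 6-joint arm with a two-finger parallel gripper is mounted at the origin on a cart in front of the work surface, level with it; the furniture and walls round the work are solid. World frame = base frame: x ahead of the robot, y to its left, z up, the work surface at z = 0. Lengths are in m, angles in rad, forces in N, time in s.
With the tool pointing down it reaches from about 0.35 to 0.95 m from the base axis. Payload 17.4 kg.
Tool frame: the origin (TCP) lies midway between the tips of the shut fingers; the grasp point (between the pads) lies behind it (grip_point_offset is the z of the grasp point in the tool frame, in m); z points along the fingers, y is the line along which they close (so a half turn about z gives the same grasp; the last joint's range is limited). The gripper opens to 93 mm and grips with 3 to 60 N. Pads are 15 mm wide; open, the fingers measure 128 mm over their backs; the gripper's body (75 mm by 188 mm) begins 65 mm behind the grasp point.
Start: joints at [-1.181, 0.116, 1.442, -0, 1.584, -0.038], TCP at [0.28, -0.614, 0.219] pointing down, gripper open.
Joint ranges: [-2.83, 2.83], [-0.83, 2.19], [0.07, 2.5], [-1.14, 4.28], [0.01, 3], [-2.97, 2.97]. Speed limits (rad/s): [1.89, 1.89, 2.22, 3.14, 3.14, 3.14].

INTERFACE

Orientations are given as [roll, pitch, yaw] about the fixed x, y, z axes, in that order (R = Rz(yaw) Ry(pitch) Rx(roll)).
In Python, from bench import sense, snapshot, camera_model, close_job, grip_point_offset gives the robot as it stands.
- The arm moves only by the tool move_arm, never from a script. Its argument "targets" is a list that holds one entry, the list of rows, each a list of 7 numbers: the turn, a rotation vector about the world's x, y, z in degrees, then the shift along the world's x, y, z in mm, then the finger opening in mm, from 0 to 93. A call has 1 to 20 rows; each row is the pose to reach, as a shift and turn from the pose commanded when the call began; what a row does not reach only later rows make up. A row lasts 1/8 s, in which the tool goes at most 62.5 mm and 10.7 degrees, less where a joint would pass 70% of its speed; a pose out of reach is approached as far as the arm can. A call with a gripper value outside its range is refused whole. The fingers move at their own pace and stop on an object; "force" is the grip in N (left out, the last holds). Time passes only in rows, so rows that repeat a pose let the fingers close. It gives the time, the measured TCP pose, the force, the opening and the grip force at its end, in the units of the state.
- sense(): the state, without advancing time (a new reading comes with each control period).
- snapshot(name): name is "scene" or "side" or "wrist"; returns the picture (480x640x3 uint8, blue, green, red); there is no depth.
- camera_model(name): a dict with "fov_y" (degrees; the focal length in pixels is half the picture's height over the tangent of half this angle, whatever the lens; pixels are square), "cx", "cy" (the principal point, pixels), "rvec" (rotation vector, rad) and "tvec" (3), from world to camera coordinates, as OpenCV has them; the wrist camera has in their place "tool_from_camera" (4x4, takes a point from camera to tool coordinates, whose origin is the TCP and whose axes are the flange's). Camera axes: x right, y down, z forward; pixel columns grow to the right and rows downward; lengths in m; the calibration is good to about 2 mm. A picture is of the moment at which its call begins: read the wrist's pose just before it. camera_model takes no time and is no camera call.
- close_job(): hands the job in; it is judged then, once.
The state is a dict: "time": time; "joints": joint angles; "qvel": joint speeds; "joint_torque": joint torques, N m; "position": TCP position; "orientation": TCP orientation; "ft_force": force on the tool from outside, world axes, zero at the start; "ft_torque": the same for the moment, N m; "grip_width": finger opening in m; "grip_force": force on a finger pad.
Only numpy, scipy, OpenCV 4.12 (cv2) and the standard library are available. Lean on these libraries where they do the work, as an engineer would, in place of code of your own. Each camera call takes 0.05 s, during which the arm holds its last target. There are 200 camera calls.

TASK

Check the bore of the brass bushing in the aluminium fixture with the double-ended plug gauge: push the slim go end (green collar) into the bore until the collar meets the bushing and draw it out, then press the thick no-go end (red collar) squarely and centrally against the bore to confirm that it will not enter. The bore is open on both sides and either side may be used for either end. Finally lay the gauge back in its wooden rest and let go, leaving the steel doming cube where it stands.

Things in the scene. Friction and masses are not known exactly. Their poses are not given: they have to be found in the camera images.
- gauge: Plug gauge, 125 mm, 0.2 kg, lying level along its y axis in the rest. Origin: on its axis, mid-handle. Handle: dark octagonal bar, 26 mm across flats (facing x and z), y -35 to 35 mm; grip it here from above. Green collar (34 mm diameter) y 35 to 40, go plug (18 mm diameter, last 9 mm tapers to 8) y 40 to 71. Red collar (34) y -35 to -40, flat-ended no-go plug (30 mm diameter) y -40 to -54.
- bore (a point): Centre of the brass bushing's bore, 80 mm above the bench. Bore along this y axis, level, 24 mm diameter, through, mouths at y -12 and 12 mm; bushing 36 mm outside. z up. Fixed aluminium block round it: 60 mm wide (x), 18 thick (y), top 26 mm above this point; foot plate 76 x 64 x 10 mm. Gauge origin is 52 mm away with the go end home, 66 mm with the no-go end on a mouth.
- rest: Wooden gauge rest, fixed. Origin: centre of its underside, on the bench. Foot 60 x 84 x 10 mm; two upright V cradles, 8 mm thick, at y -30 and 30 mm (52 mm clear between), open upwards, tips 54 mm above the bench. The gauge lies in them along the rest's y, its axis 55 mm above the bench. z up.
- doming_cube: A grey steel doming cube, 46 mm a side, with round hollows in its faces, loose on the bench. A bystander. Origin: centre of its underside.

How it is judged:
On the way, in this order (a step that is already met when the one before it is completed fails the run):
1. the go end is fully in the bore: green collar within 8 mm of the bushing (y of bore in the frame of gauge between 0.04 and 0.06 m and x of bore in the frame of gauge between -0.012 and 0.012 m and z of bore in the frame of gauge between -0.012 and 0.012 m and angle between the y axis of gauge and the y axis of bore, either way round below 0.2 rad), for 0.2 s.
2. the no-go end is pressed against a mouth of the bore (0.5 N or more), within 12 mm of its centre and 11 degrees of its axis, and does not enter (y of bore in the frame of gauge between -0.076 and -0.06 m and x of bore in the frame of gauge between -0.012 and 0.012 m and z of bore in the frame of gauge between -0.012 and 0.012 m and angle between the y axis of gauge and the y axis of bore, either way round below 0.2 rad and contact force between gauge and fixture above 0.5 N), for 0.1 s.
At the end, for the whole second after the job is handed in: the gauge lies released and at rest in both cradles of the wooden rest, either way round: its middle within 12 mm sideways and 20 mm lengthways of the rest's middle, 47 to 65 mm above the bench, along the rest within 11 degrees (x of gauge in the frame of rest between -0.012 and 0.012 m and y of gauge in the frame of rest between -0.02 and 0.02 m and z of gauge in the frame of rest between 0.047 and 0.065 m and angle between the y axis of gauge and the y axis of rest, either way round below 0.2 rad and linear speed of gauge below 0.02 m/s); the robot touches nothing.
It fails at once if the doming cube is moved more than 20 mm (distance of doming_cube from where it was at the start of the episode above 0.02 m).
It also fails if it takes over 61 s, if anything falls off the work surface, if the arm or the gripper's body presses on something with over 40 N, if the wrist force passes 120 N, or if a joint passes its speed limit or range.

## Working session

There is one attempt and no reset: what is moved stays moved. The work goes in short steps, Python scripts to look and compute and a tool call to move; the robot and the scene stay as the last step left them, time stands still between calls to the robot, and variables do not carry over. Pictures are saved under pics/ and viewed, at most 10 in all, crops included, and the job is handed in when it is done.

Besides the shell and the picture viewer there is one more tool, called after "Emit:" as name(argument=value, ...), one argument or row to a line, values as JSON. move_arm: Moves the arm, as the interface text tells. Its arguments: {"type":"object","properties":{"targets":{"type":"array","items":{"type":"array","items":{"type":"array","items":{"type":"number"}}}},"force":{"type":"number"}},"required":["targets"]}

```bash
ls; mkdir -p pics
python3 - <<'E'
from bench import *
import cv2,numpy as np
for n in ("scene","side"):
    cv2.imwrite(f"pics/{n}0.png",snapshot(n)); print(n,camera_model(n))
print(camera_model("wrist"),grip_point_offset if not callable(grip_point_offset) else grip_point_offset()); print(sense())
E
```

```text
pics
scene {'fov_y': 55.00606407841599, 'cx': 322.2439701569189, 'cy': 238.9353166189666, 'rvec': array([ 0.77226861, -2.28187229,  1.45890306]), 'tvec': array([0.39100379, 0.23043358, 0.67583908])}
side {'fov_y': 57.586196546578996, 'cx': 323.9372145235876, 'cy': 241.63076483235733, 'rvec': array([ 0.67261084, -2.45687834,  1.40633391]), 'tvec': array([0.42357631, 0.22093114, 0.70438012])}
{'fov_y': 71.52912487903137, 'cx': 319.1901193222305, 'cy': 235.3163435998037, 'tool_from_camera': array([[-1.03444346e-03, -9.53127559e-01, -3.02566994e-01,
         8.48052846e-02],
       [ 9.99999120e-01, -7.34627526e-04, -1.10471009e-03,
        -2.91761314e-04],
       [ 8.30655588e-04, -3.02567870e-01,  9.53127480e-01,
        -1.65522067e-01],
       [ 0.00000000e+00,  0.00000000e+00,  0.00000000e+00,
         1.00000000e+00]])} -0.0188
{'time': 0.1, 'joints': array([-1.18079147e+00,  1.16441563e-01,  1.44217829e+00,  6.79751316e-08,
        1.58403959e+00, -3.77957611e-02]), 'qvel': array([ 0.00041317, -0.00226722, -0.0009876 ,  0.00138434,  0.00070538,
        0.00111355]), 'joint_torque': array([-4.19368826e-04, -7.22892022e+01, -6.23866653e+01,  7.81872799e-02,
        2.28068180e-02, -5.30969317e-05]), 'position': array([ 0.2799606 , -0.61399768,  0.21798916]), 'orientation': array([-3.14052663e+00, -4.03782475e-05,  4.27800593e-01]), 'ft_force': array([ 0.18025899,  0.05506069, -0.11038315]), 'ft_torque': array([-0.02128988, -0.0284632 , -0.02982649]), 'grip_force': 0.0, 'grip_width': 0.09307543027348826}
```

View pics/scene0.png

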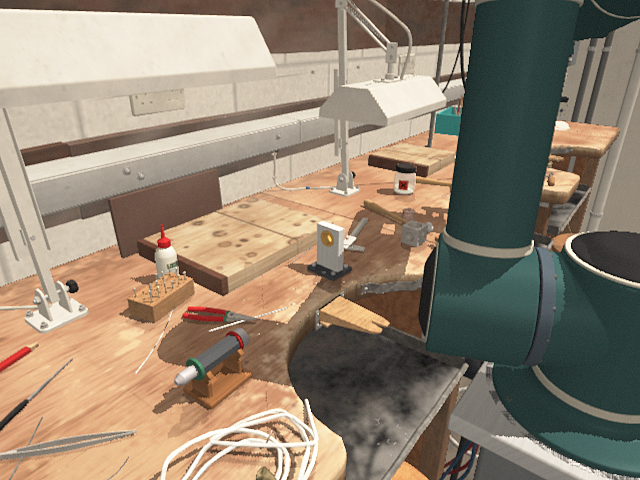

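View pics/side0.png

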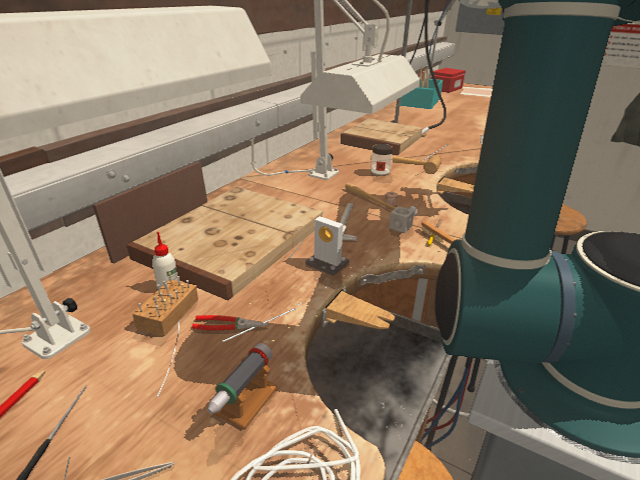

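The scene view shows the gauge in its rest (go end about (185,377), green collar (197,367), red collar (240,340)). The fixture's bore is at about (328,239) and the cube at (414,233). In the side view the green collar is at (230,390), the red at (264,355), the bore at (327,234) and the cube at (402,219).

```bash
cat > h.py <<'E'
from bench import *
import cv2,numpy as np
from scipy.spatial.transform import Rotation as R
def cam(n,s=None):
    m=camera_model(n); f=240/np.tan(np.radians(m['fov_y']/2))
    if n=='wrist':
        s=s or sense(); T=np.eye(4); T[:3,:3]=R.from_euler('xyz',s['orientation']).as_matrix(); T[:3,3]=s['position']
        W=T@m['tool_from_camera']; return f,m['cx'],m['cy'],W[:3,:3],W[:3,3]
    Rm=cv2.Rodrigues(m['rvec'])[0]; return f,m['cx'],m['cy'],Rm.T,-Rm.T@m['tvec']
def ray(c,p):
    f,cx,cy,Rw,o=c; d=Rw@[(p[0]-cx)/f,(p[1]-cy)/f,1]; return o,d/np.linalg.norm(d)
def onz(c,p,z):
    o,d=ray(c,p); return o+d*(z-o[2])/d[2]
def proj(c,P):
    f,cx,cy,Rw,o=c; q=Rw.T@(np.asarray(P)-o); return np.array([f*q[0]/q[2]+cx,f*q[1]/q[2]+cy])
def tri(rs):
    A=sum(np.eye(3)-np.outer(d,d) for o,d in rs); b=sum((np.eye(3)-np.outer(d,d))@o for o,d in rs); return np.linalg.solve(A,b)
def blobs(im,lo,hi,roi,n=3):
    x0,y0,x1,y1=roi; h=cv2.cvtColor(im[y0:y1,x0:x1],cv2.COLOR_BGR2HSV); m=cv2.inRange(h,np.array(lo),np.array(hi))
    k,l,st,ce=cv2.connectedComponentsWithStats(m); o=np.argsort(-st[1:,4])[:n]+1
    return [(st[i,4],ce[i]+[x0,y0],st[i,:4]+[x0,y0,0,0]) for i in o]
E
python3 - <<'E'
from h import *
np.set_printoptions(precision=4,suppress=True)
for n,rg,rb in (("scene",(180,320,255,410),(310,225,345,255)),("side",(205,335,280,420),(315,222,340,245))):
    im=cv2.imread(f"pics/{n}0.png"); c=cam(n); print(n,c[4])
    for nm,lo,hi,roi,z in (("green",(50,90,30),(90,255,255),rg,.055),("red",(170,110,40),(180,255,255),rg,.055),("red0",(0,150,40),(4,255,255),rg,.055),("brass",(15,100,60),(32,255,255),rb,.08)):
        for a,p,b in blobs(im,lo,hi,roi,2): print(nm,a,p,b,onz(c,p,z))
for nm,p,q in (("cube",(413,243),(401,228)),("footcorner?",(330,275),(327,269))):
    print(nm,onz(cam("scene"),p,0),onz(cam("side"),q,0))
E
python3 -c "
import cv2
a=cv2.imread('pics/scene0.png')[205:290,290:450];b=cv2.imread('pics/side0.png')[200:285,280:440]
cv2.imwrite('pics/c1.png',cv2.resize(cv2.vconcat([a,b]),None,fx=3.5,fy=3.5,interpolation=2))"
```

```text
scene [0.0129 0.6509 0.4888]
green 155 [196.9161 367.8387] [187 359  18  21] [0.444  0.3494 0.055 ]
green 3 [224.3333 320.3333] [224 320   2   2] [0.4983 0.2497 0.055 ]
red 4 [216.5 320. ] [215 320   4   1] [0.5088 0.2567 0.055 ]
red 3 [221. 320.] [220 320   3   1] [0.5031 0.2523 0.055 ]
red0 73 [236.3014 337.6301] [226 332  17  17] [0.4506 0.2691 0.055 ]
red0 8 [201.5 320. ] [198 320   8   1] [0.5275 0.2715 0.055 ]
brass 160 [326.8687 238.1312] [321 231  13  15] [ 0.5229 -0.0605  0.08  ]
brass 6 [341.5 225.5] [339 225   6   3] [ 0.5368 -0.1347  0.08  ]
side [0.1362 0.6442 0.5393]
green 52 [228.5577 388.4231] [219 383  17  14] [0.4435 0.3452 0.055 ]
red0 84 [259.5    353.7857] [249 348  19  17] [0.4466 0.2711 0.055 ]
brass 168 [325.3869 233.9762] [319 227  14  15] [ 0.5209 -0.0592  0.08  ]
cube [ 0.4402 -0.3106  0.    ] [ 0.4389 -0.3128  0.    ]
footcorner? [ 0.5073 -0.0535  0.    ] [ 0.509 -0.05   0.   ]
```

View pics/c1.png

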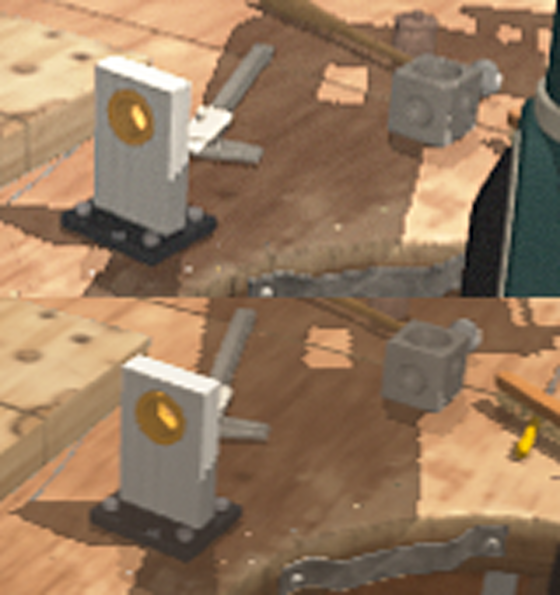

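The crop shows the fixture with its face towards +y. The brass bore is near (0.522,-0.060), the cube near (0.44,-0.31), and nothing tall stands between them. I'll go above the fixture and look down with the wrist camera.

Emit:
move_arm(
  targets=[
    [[0,0,65.5,243,564,51,93],[0,0,65.5,243,564,51,93],[0,0,65.5,243,564,51,93],[0,0,65.5,243,564,51,93],[0,0,65.5,243,564,51,93],[0,0,65.5,243,564,51,93],[0,0,65.5,243,564,51,93],[0,0,65.5,243,564,51,93],[0,0,65.5,243,564,51,93],[0,0,65.5,243,564,51,93],[0,0,65.5,243,564,51,93],[0,0,65.5,243,564,51,93],[0,0,65.5,243,564,51,93],[0,0,65.5,243,564,51,93]],
  ],
)

```text
time: 1.85
position: [0.5228, -0.0511, 0.2697]
orientation: [3.142, 0.0, 1.569]
ft_force: [0.3, -0.6, -0.1]
grip_width: 0.0928
grip_force: 0.0
```

Run:
```python
from h import *
import pickle
s=sense(); im=snapshot("wrist"); cv2.imwrite("pics/w1.png",im); pickle.dump(s,open("w1.pkl","wb")); print(s['time'],s['position'],s['orientation'],s['qvel'])
```

```text
1.85 [ 0.52278311 -0.05111176  0.26965118] [3.14151113e+00 8.80691610e-05 1.56946677e+00] [ 0.0041604   0.00074299 -0.00120423 -0.0006052  -0.0002106   0.00232701]
```

View pics/w1.png

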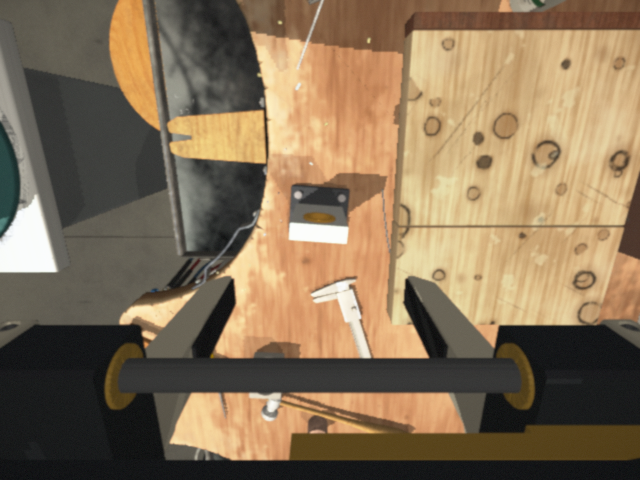

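The wrist view shows the fixture's white top edge at about x 290–348, y 222–243, slightly turned. The bore's brass is at (320,217), with calipers lying flat behind it. Now I'll measure it and look at the gauge.

```bash
cat >> h.py <<'E'
def rect(im,m,c,z):
    k,l,st,_=cv2.connectedComponentsWithStats(m); i=1+np.argmax(st[1:,4])
    pts=np.argwhere(l==i)[:,::-1]; W=np.array([onz(c,p,z)[:2] for p in pts])
    r=cv2.minAreaRect((W*1000).astype(np.float32)); return st[i],r
E
python3 - <<'E'
from h import *
import pickle
s=pickle.load(open("w1.pkl","rb")); c=cam("wrist",s); im=cv2.imread("pics/w1.png")
m=np.zeros(im.shape[:2],np.uint8); roi=cv2.cvtColor(im,cv2.COLOR_BGR2HSV)
mm=cv2.inRange(roi,np.array((0,0,170)),np.array((180,50,255))); m[200:260,270:370]=mm[200:260,270:370]
st,r=rect(im,m,c,.106); print(st,r)
# top edges along y: fit lines to mask's upper and lower boundary
for f in (np.min,np.max):
    P=[onz(c,(x,f(np.where(m[:,x])[0])+(-.5 if f is np.min else .5)),.106)[:2] for x in range(295,344) if m[:,x].any()]
    P=np.array(P); q=np.polyfit(P[:,0],P[:,1],1); print("slope deg",np.degrees(np.arctan(q[0])),"y at .522",np.polyval(q,.522))
for a,p,b in blobs(im,(15,100,60),(32,255,255),(295,200,345,224),2): print("brass",a,p,b,onz(c,p,.08))
# block bore by brass in fixed cams (near mouth centre)
rs=[ray(cam("scene"),(326.87,238.13)),ray(cam("side"),(325.39,233.98))]; print(tri(rs))
E
```

```text
[ 289  222   59   22 1035] ((521.06982421875, -67.39994049072266), (19.087116241455078, 60.6258544921875), 85.57646179199219)
slope deg -4.525183821926515 y at .522 -0.0579392066290975
slope deg -4.473010959583817 y at .522 -0.07705515077923841
brass 271 [318.86346863 217.35055351] [303 212  32  11] [ 0.52200768 -0.05772621  0.08      ]
[ 0.51685707 -0.05197912  0.08481573]
```

Emit:
move_arm(
  targets=[
    [[0,0,0,-76,345,0,93],[0,0,0,-76,345,0,93],[0,0,0,-76,345,0,93],[0,0,0,-76,345,0,93],[0,0,0,-76,345,0,93],[0,0,0,-76,345,0,93],[0,0,0,-76,345,0,93],[0,0,0,-76,345,0,93],[0,0,0,-76,345,0,93]],
  ],
)

```text
time: 3.02
position: [0.4474, 0.2938, 0.2697]
orientation: [3.141, 0.0, 1.57]
ft_force: [0.4, -0.6, -0.1]
grip_width: 0.0932
grip_force: 0.0
```

Run:
```python
from h import *
import pickle
s=sense(); im=snapshot("wrist"); cv2.imwrite("pics/w2.png",im); pickle.dump(s,open("w2.pkl","wb")); print(s['time'],s['position'],s['orientation'])
```

```text
3.025 [0.44744095 0.29379184 0.26972756] [3.14141505e+00 4.93130018e-05 1.56951457e+00]
```

View pics/w2.png

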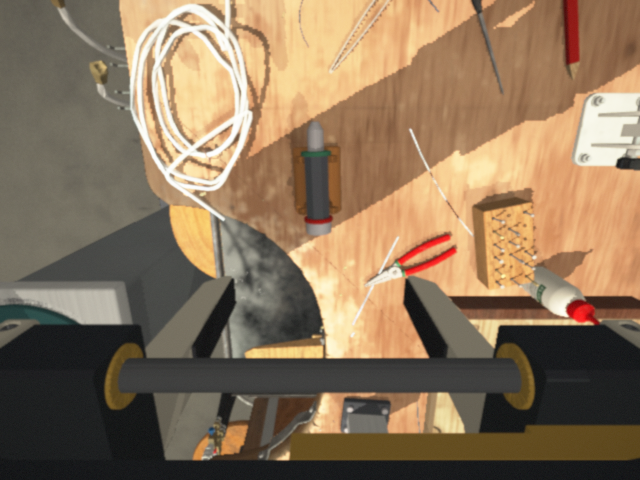

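The wrist view shows the gauge at column ~317: green collar (316,154), red collar (318,220), go tip up at (315,125). It lies nearly along world y.

```bash
python3 - <<'E'
from h import *
import pickle
s=pickle.load(open("w2.pkl","rb")); c=cam("wrist",s); im=cv2.imread("pics/w2.png")
P={}
for nm,lo,hi,roi in (("green",(60,90,20),(95,255,255),(285,140,345,170)),("red",(165,110,40),(180,255,255),(285,205,345,235)),("red0",(0,170,40),(5,255,255),(285,205,345,235))):
    for a,p,b in blobs(im,lo,hi,roi,2):
        q=(b[0]+(b[2]-1)/2,b[1]+(b[3]-1)/2); P.setdefault(nm,onz(c,q,.055)); print(nm,a,p,b,onz(c,q,.055),onz(c,p,.055))
g=cv2.cvtColor(im,cv2.COLOR_BGR2HSV)
m=np.zeros(g.shape[:2],np.uint8); m[162:214,300:335]=cv2.inRange(g[162:214,300:335],np.array((0,0,0)),np.array((180,110,110)))
print([ (y,np.where(m[y])[0][[0,-1]]) for y in range(164,214,8)])
st,r=rect(im,m,c,.058); print(st,r)
E
python3 -c "
import cv2;cv2.imwrite('pics/c2.png',cv2.resize(cv2.imread('pics/w2.png')[110:250,270:370],None,fx=4,fy=4,interpolation=2))"
```

```text
green 102 [315.76470588 153.55882353] [302 151  28   6] [0.44307312 0.35385565 0.055     ] [0.44336678 0.3537914  0.055     ]
red 1 [325. 218.] [325 218   1   1] [0.45384137 0.27991775 0.055     ] [0.45384137 0.27991775 0.055     ]
red0 94 [318.09574468 220.14893617] [305 216  27   7] [0.44559496 0.27871855 0.055     ] [0.44570318 0.27731831 0.055     ]
[(164, array([305, 327])), (172, array([305, 327])), (180, array([305, 327])), (188, array([306, 327])), (196, array([306, 328])), (204, array([306, 329])), (212, array([307, 329]))]
[ 304  162   26   52 1190] ((444.49859619140625, 315.8160400390625), (26.62213706970215, 59.052040100097656), 1.8594458103179932)
```

View pics/c2.png

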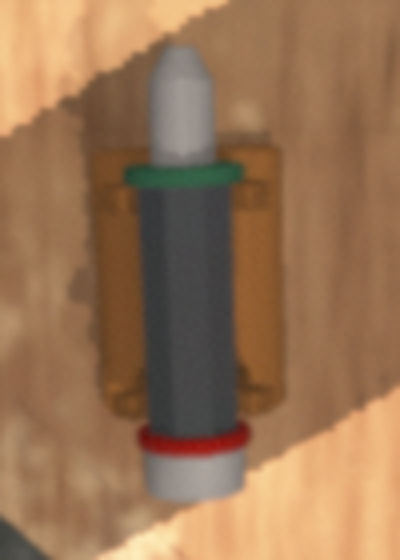

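The crop confirms the gauge centre near (0.4445, 0.317) with yaw about +1.85°. The middle of the handle is clear between the cradles.

Emit:
move_arm(
  targets=[
    [[0,0,1.9,-3,23,-60,93],[0,0,1.9,-3,23,-120,93],[0,0,1.9,-3,23,-170,93],[0,0,1.9,-3,23,-200,93],[0,0,1.9,-3,23,-220,93],[0,0,1.9,-3,23,-234,93],[0,0,1.9,-3,23,-234,93],[0,0,1.9,-3,23,-234,93]],
  ],
)

```text
time: 4.08
position: [0.4445, 0.3181, 0.0368]
orientation: [3.14, -0.001, 1.604]
ft_force: [0.2, 0.4, 0.1]
grip_width: 0.0927
grip_force: 0.0
```

Emit:
move_arm(
  targets=[
    [[0,0,0,0,0,0,15],[0,0,0,0,0,0,15],[0,0,0,0,0,0,15],[0,0,0,0,0,0,15],[0,0,0,0,0,0,15],[0,0,0,0,0,0,15],[0,0,0,0,0,0,15],[0,0,0,0,0,0,15],[0,0,0,0,0,0,15]],
  ],
  force=40,
)

```text
time: 5.2
position: [0.4445, 0.3179, 0.0359]
orientation: [3.14, -0.0, 1.604]
ft_force: [4.0, 0.4, 1.2]
grip_width: 0.0252
grip_force: 40.0
```

Emit:
move_arm(
  targets=[
    [[0,0,0,0,0,30,15],[0,0,0,0,0,90,15],[0,0,0,0,0,150,15],[0,0,-3,10,-60,150,15],[0,0,-6.4,18,-120,150,15],[0,0,-6.4,26,-180,150,15],[0,0,-6.4,34,-240,150,15],[0,0,-6.4,42,-300,150,15],[0,0,-6.4,50,-360,150,15],[0,0,-6.4,58,-420,150,15],[0,0,-6.4,64,-470,150,15],[0,0,-6.4,68,-493,150,15],[0,0,-6.4,68,-493,150,15],[0,0,-6.4,68,-493,150,15],[0,0,-6.4,68,-493,150,15]],
  ],
)

```text
time: 7.08
position: [0.512, -0.1742, 0.1857]
orientation: [-3.142, -0.0, 1.494]
ft_force: [-0.3, -0.3, -2.4]
grip_width: 0.0255
grip_force: 40.0
```

Run:
```python
from h import *
import pickle
s=sense(); w=snapshot("wrist"); a=snapshot("scene"); b=snapshot("side"); cv2.imwrite("pics/w3.png",w); cv2.imwrite("pics/s3.png",a); cv2.imwrite("pics/d3.png",b)
pickle.dump(s,open("w3.pkl","wb")); print(s['time'],s['position'],s['orientation'],s['ft_force'],s['grip_width'])
P=np.r_[s['position'][:2],.205]; o=[]
for n,i in (("scene",a),("side",b)):
    u,v=map(int,proj(cam(n),P)); print(n,u,v); o.append(i[v-70:v+80,u-80:u+80])
o.append(w[150:300,240:400]); 
for i in range(3): o[i]=cv2.resize(o[i],(266*1,250))
cv2.imwrite("pics/c3.png",cv2.hconcat(o))
```

```text
7.075 [ 0.51198605 -0.17421783  0.18568444] [-3.14156602e+00 -1.81540486e-04  1.49359869e+00] [-0.32039033 -0.31408808 -2.41810825] 0.025536129497056217
scene 363 169
side 356 162
```

View pics/c3.png

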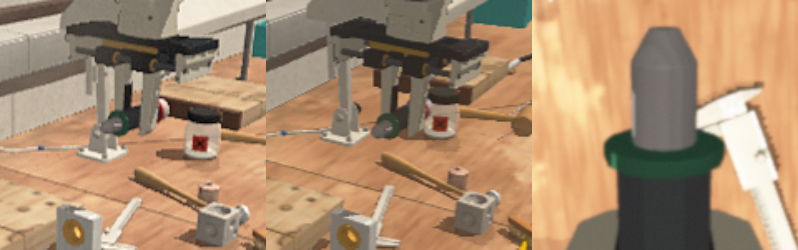

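The crops show the gauge held level in the gripper, go end forward. In the wrist view the plug is centred on column ~319, with the tip at row ~167 and the collar at row ~240.

Run:
```python
from h import *
import pickle
np.set_printoptions(precision=4,suppress=True)
s=pickle.load(open("w3.pkl","rb")); c=cam("wrist",s); im=cv2.imread("pics/w3.png")
M=R.from_euler('xyz',s['orientation']).as_matrix(); x=M[:,0]; G=s['position']-.0188*M[:,2]
print("axis",x,"G",G)
for n,d,z in (("tip end top",.071,.004),("taper start top",.062,.009),("collar front top",.040,.017),("collar rear top",.035,.017),("tip side L",.060,0)): print(n,proj(c,G+x*d+[0,0,z]))
for n,sgn in (("L",-1),("R",1)): print("plug edge",n,proj(c,G+x*.05+[sgn*.009,0,0]),"collar edge",proj(c,G+x*.0375+[sgn*.017,0,0]))
h=cv2.cvtColor(im,cv2.COLOR_BGR2HSV)
for a,p,b in blobs(im,(60,90,10),(100,255,255),(260,200,390,290),1): print("green",a,p,b,b[0]+b[2]/2-.5)
m=cv2.inRange(h,np.array((0,0,40)),np.array((180,60,150)))
k,l,st,ce=cv2.connectedComponentsWithStats(m[160:236,280:350]); i=1+np.argmax(st[1:,4]); print(st[i]+[280,160,0,0,0])
for y in (172,185,195,210,225):
    q=np.where(l[y-160]==i)[0]+280; print(y,q.min(),q.max(),(q.min()+q.max())/2)
```

```text
axis [0.0771 0.997  0.0002] G [ 0.512  -0.1742  0.2045]
tip end top [319.4732 164.7003]
taper start top [319.4847 187.9666]
collar front top [319.5177 244.4058]
collar rear top [319.5265 255.7567]
tip side L [319.4965 189.0991]
plug edge L [299.668  212.6568] collar edge [283.0091 240.2011]
plug edge R [339.4173 209.6291] collar edge [356.2571 234.7655]
green 1209 [318.9653 244.7527] [285 229  69  28] 319.0
[ 299  167   51   69 2426]
172 308 330 319.0
185 301 337 319.0
195 300 338 319.0
210 302 337 319.5
225 302 337 319.5
```

Emit:
move_arm(
  targets=[
    [[0,0,0,1,0,-60,15],[0,0,0,1,0,-110,15],[0,0,0,1,0,-125,15],[0,0,0,1,0,-125,15],[0,0,0,1,0,-125,15],[0,0,0,1.8,10,-125,15],[0,0,0,2.6,20,-125,15],[0,0,0,3.2,28,-125,15],[0,0,0,3.2,28,-125,15],[0,0,0,3.2,28,-125,15]],
  ],
)

```text
time: 8.48
position: [0.5153, -0.1472, 0.0607]
orientation: [3.142, 0.0, 1.493]
ft_force: [1.1, 0.5, -1.6]
grip_width: 0.0256
grip_force: 40.0
```

Run:
```python
from h import *
import pickle
s=sense(); w=snapshot("wrist"); a=snapshot("scene"); b=snapshot("side"); cv2.imwrite("pics/w4.png",w); pickle.dump(s,open("w4.pkl","wb"))
o=[cv2.resize(w[100:280,230:410],(390,390)),cv2.resize(a[215:275,300:360],(390,390),interpolation=2)]
cv2.imwrite("pics/c4.png",cv2.hconcat(o)); print(s['position'],s['ft_force'],s['orientation'])
```

```text
[ 0.51526472 -0.14715316  0.06067604] [ 1.06080642  0.48702645 -1.60129908] [3.14158015e+00 1.26568877e-04 1.49276890e+00]
```

View pics/c4.png

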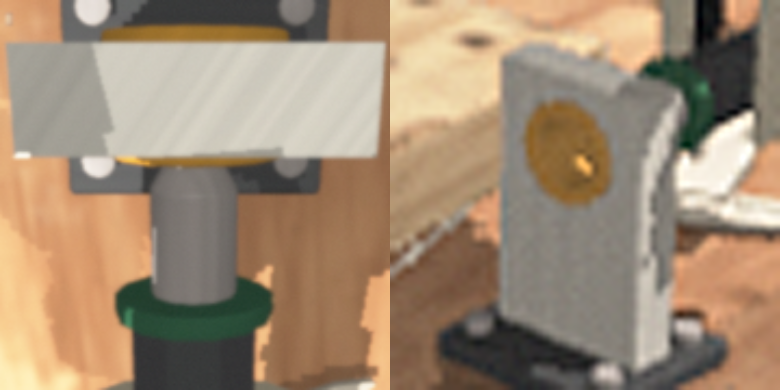

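The wrist crop shows the plug centred on the bushing, plug axis column 194 against block centre 196, with the tip just at the mouth. Pushing home.

Emit:
move_arm(
  targets=[
    [[0,0,0,0.6,8,0,15],[0,0,0,1.2,16,0,15],[0,0,0,1.6,21,0,15],[0,0,0,1.9,25,0,15],[0,0,0,1.9,25,0,15],[0,0,0,1.9,25,0,15],[0,0,0,1.9,25,0,15]],
  ],
)

```text
time: 9.5
position: [0.5171, -0.1223, 0.0606]
orientation: [-3.142, 0.0, 1.492]
ft_force: [-0.1, 0.1, -1.8]
grip_width: 0.0255
grip_force: 40.0
```

Emit:
move_arm(
  targets=[
    [[0,0,0,0.1,1.5,0,15],[0,0,0,0.2,3,0,15],[0,0,0,0.3,4,0,15],[0,0,0,0.3,4,0,15],[0,0,0,0.3,4,0,15]],
  ],
)

```text
time: 10.12
position: [0.5173, -0.1187, 0.0606]
orientation: [-3.141, 0.001, 1.492]
ft_force: [-1.2, -6.0, -3.0]
grip_width: 0.0256
grip_force: 40.0
```

Run:
```python
from h import *
s=sense(); w=snapshot("wrist"); cv2.imwrite("pics/w5.png",w)
cv2.imwrite("pics/c5.png",cv2.resize(w[100:280,230:410],(390,390))); print(s['position'],s['ft_force'])
```

```text
[ 0.51730021 -0.11868871  0.06061456] [-1.18979504 -6.02808154 -3.01128289]
```

View pics/c5.png

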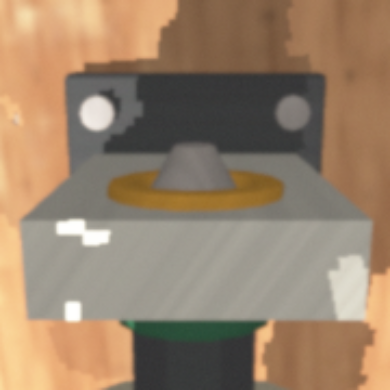

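The crop shows the go plug protruding through the bushing with the green collar against it, and a 6 N contact. Now I'll withdraw, lift over to the +y side and lower for the no-go end.

Emit:
move_arm(
  targets=[
    [[0,0,0,-1.6,-20,0,15],[0,0,0,-3.1,-40,0,15],[0,0,0,-4.7,-60,0,15],[0,0,0,-4.7,-60,0,15],[0,0,0,-4.7,-60,50,15],[0,0,0,-4.7,-60,105,15],[0,0,0,-4.7,-60,125,15],[0,0,0,0,0,125,15],[0,0,0,5,60,125,15],[0,0,0,8,110,125,15],[0,0,0,10.9,140,125,15],[0,0,0,10.9,140,125,15],[0,0,0,10.9,140,125,15],[0,0,0,10.9,140,65,15],[0,0,0,10.9,140,15,15],[0,0,0,10.9,140,0,15],[0,0,0,10.9,140,0,15],[0,0,0,10.9,140,0,15]],
  ],
)

```text
time: 12.42
position: [0.5294, 0.0216, 0.0628]
orientation: [3.139, -0.0, 1.492]
ft_force: [-0.6, 0.3, -1.5]
grip_width: 0.0256
grip_force: 40.0
```

Emit:
move_arm(
  targets=[
    [[0,0,0,-0.4,-5,0,15],[0,0,0,-0.8,-10,0,15],[0,0,0,-1.2,-15,0,15],[0,0,0,-1.5,-19,0,15],[0,0,0,-1.7,-21,0,15],[0,0,0,-1.8,-23,0,15],[0,0,0,-1.8,-24,0,15],[0,0,0,-1.8,-24,0,15],[0,0,0,-1.8,-24,0,15]],
  ],
)

```text
time: 13.55
position: [0.5266, -0.0012, 0.0607]
orientation: [-3.142, -0.002, 1.493]
ft_force: [0.2, 8.6, -2.0]
grip_width: 0.0252
grip_force: 40.0
```

Emit:
move_arm(
  targets=[
    [[0,0,0,0,0,0,15],[0,0,0,0,0,0,15],[0,0,0,1.6,20,0,15],[0,0,0,3,50,20,15],[0,0,3,-10,100,50,15],[0,0,6.4,-30,150,50,15],[0,0,6.4,-45,200,50,15],[0,0,6.4,-60,250,50,15],[0,0,6.4,-75,300,50,15],[0,0,6.4,-82,320,50,15],[0,0,6.4,-82,320,50,15],[0,0,6.4,-82,320,50,15],[0,0,6.4,-82,320,50,15]],
  ],
)

```text
time: 15.18
position: [0.4449, 0.317, 0.1107]
orientation: [3.141, 0.0, 1.603]
ft_force: [-0.6, -0.0, -1.6]
grip_width: 0.0255
grip_force: 40.0
```

Run:
```python
from h import *
s=sense(); w=snapshot("wrist"); a=snapshot("scene"); cv2.imwrite("pics/w6.png",w)
cv2.imwrite("pics/c6.png",cv2.hconcat([cv2.resize(w[120:300,230:410],(390,390)),cv2.resize(a[310:410,170:270],(390,390))])); print(s['time'],s['position'],s['orientation'],s['ft_force'])
```

```text
15.175 [0.44491194 0.31701155 0.11068708] [3.14148159e+00 4.04670699e-05 1.60306912e+00] [-0.57831186 -0.02448117 -1.64193703]
```

View pics/c6.png

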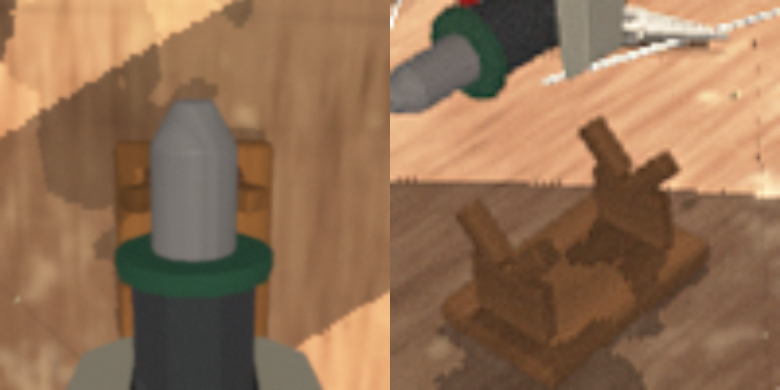

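The gauge is aligned over the empty rest: plug column 194, foot spanning 116–272. Lowering it to the pick height and releasing.

Emit:
move_arm(
  targets=[
    [[0,0,0,0,1,-30,15],[0,0,0,0,1,-55,15],[0,0,0,0,1,-66,15],[0,0,0,0,1,-71,15],[0,0,0,0,1,-74,15],[0,0,0,0,1,-74,15],[0,0,0,0,1,-74,15]],
  ],
)

```text
time: 16.15
position: [0.4448, 0.319, 0.0372]
orientation: [3.141, -0.0, 1.604]
ft_force: [-0.2, 0.0, -2.2]
grip_width: 0.0255
grip_force: 40.0
```

Emit:
move_arm(
  targets=[
    [[0,0,0,0,0,-1,15],[0,0,0,0,0,-1,15],[0,0,0,0,0,-1,93],[0,0,0,0,0,-1,93],[0,0,0,0,0,-1,93],[0,0,0,0,0,-1,93],[0,0,0,0,0,-1,93],[0,0,0,0,0,-1,93],[0,0,0,0,0,-1,93],[0,0,0,0,0,-1,93],[0,0,0,0,0,20,93],[0,0,0,0,0,60,93],[0,0,0,0,0,110,93],[0,0,0,0,-12,160,93],[0,0,0,3,-24,234,93],[0,0,0,3,-24,234,93],[0,0,0,3,-24,234,93],[0,0,0,3,-24,234,93]],
  ],
)

```text
time: 18.4
position: [0.4472, 0.2948, 0.2686]
orientation: [-3.139, 0.001, 1.604]
ft_force: [-0.4, 0.2, -0.3]
grip_width: 0.0929
grip_force: 0.0
```

Run:
```python
from h import *
s=sense(); w=snapshot("wrist"); cv2.imwrite("pics/w7.png",w); a=snapshot("scene"); c=cam("wrist",s)
print(s['time'],s['position'],s['ft_force'],s['grip_width'])
for lo,hi,roi in (((60,90,20),(95,255,255),(285,140,345,170)),((0,170,40),(5,255,255),(285,205,345,235))):
    for q,p,b in blobs(w,lo,hi,roi,1): print(q,b,onz(c,(b[0]+(b[2]-1)/2,b[1]+(b[3]-1)/2),.055))
d=cv2.absdiff(a,cv2.imread("pics/scene0.png")); print("cube roi diff",d[220:252,398:428].max(-1).mean(), "gauge roi",d[325:400,170:255].max(-1).mean())
```

```text
18.4 [0.44715227 0.29476922 0.26861859] [-0.36417099  0.20530551 -0.27587545] 0.09288422154186352
106 [305 151  27   5] [0.4429687  0.35510313 0.055     ]
99 [305 216  28   7] [0.44592199 0.27969998 0.055     ]
cube roi diff 35.29895833333333 gauge roi 57.99137254901961
```

```bash
python3 -c "
from bench import *
print(close_job())"
```

```text
the job is handed in; nothing more can be done
None
```

The go end went fully home with the collar against the bushing (6 N) and was drawn out, the no-go end pressed on the bore (about 8.6 N) without entering, the gauge was laid back in its rest within about 1–2 mm of where it was picked up and released, the arm never went near the doming cube, and the job was handed in at about 18.5 s without a verdict being shown.

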